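# Show the painter the missed tile

### The job

One tile of the blue-lined panel was left unpainted. Point at this cream tile from above for a good two seconds with the fingertips 2 to 4 cm over its middle, then point in the same way at the lid of the blue-lidded paint pot it needs, touching neither the panel nor that pot; then call the painter by pushing the red lever of the grey call box all the way over, and move clear. Pick nothing up and leave everything else where it stands.

Things in the scene. Friction and masses are not known exactly. Their poses are not given: they have to be found in the camera images.
- panel: Fixed square display panel lying flat, 249 x 249 mm, 46.5 mm high, blue border and blue lines around nine tiles (3 x 3, 58 mm square, 70 mm apart, flush with its top). Origin: centre of its underside; x and y run along the tile rows, z up.
- tile_bare: The one unpainted, cream tile among eight dark slate-grey ones, its place among the nine varies; 58 mm square. Origin: centre of its upper face, 46.5 mm above the table; z up.
- pot_blue: Loose closed paint pot, white body, blue lid: 66 mm in diameter, 70 mm high, about 0.25 kg. Origin: centre of its underside; z up. Three like pots with yellow, red and green lids stand in a group with it, about 100 mm apart.
- pot_blue_top (a point): Centre of the upper face of the blue pot's lid, 70 mm above the table.
- call_base: Fixed grey call box, 70 x 50 mm, 25 mm high, carrying a lever. Origin: centre of its underside; its x axis is the way the lever is to be pushed (roughly away from the robot), y its left, z up. The lever's pivot lies 22 mm above the origin, along y.
- call (a joint): Lever angle, rad: at 0 it leans 0.5 rad from upright towards the box's -x (robot side), 0.5 is upright, 1.0 is all the way over, leaning 0.5 rad to the box's +x, against its stop. It starts at 0 to 0.25, stays where it is left (friction only), and moves at about 1 N at the tip.
- call_tip (a point): Centre of the red ball (26 mm in diameter) at the lever's end, 80 mm from the pivot; the steel stem is 10 mm thick.
- pot_yellow: Bystander: paint pot with a yellow lid, size as the blue one. Origin: centre of its underside.
- pot_red: Bystander: paint pot with a red lid, size as the blue one. Origin: centre of its underside.
- pot_green: Bystander: paint pot with a green lid, size as the blue one. Origin: centre of its underside.
- tape_roll: Bystander: cream roll of masking tape lying flat beyond the panel, 100 mm across, 25 mm high. Origin: centre of its underside.
- jar: Bystander: amber jar with a white cap beyond the panel, 68 mm across, 110 mm high. Origin: centre of its underside.
- brush: Bystander: paint brush with a wooden handle, about 0.2 m long, lying on the robot's side of the table, to its right. Origin: underside, near the middle of its length.
- sanding_block: Bystander: cork sanding block, 70 x 110 x 35 mm, on the robot's side of the panel, to its left. Origin: centre of its underside.

How it is judged:
By the outcome, as a careful person would: the job done as asked, in the order asked, and still so for the second after the job is handed in, with the robot touching nothing.
It also fails if it takes over 64 s, if anything falls off the work surface, if the arm or the gripper's body presses on something with over 40 N, if the wrist force passes 120 N, or if a joint passes its speed limit or range.

### The arm

A 6-joint arm with a two-finger parallel gripper is mounted at the origin on the work surface. World frame = base frame: x ahead of the robot, y to its left, z up, the work surface at z = 0. Lengths are in m, angles in rad, forces in N, time in s.
With the tool pointing down it reaches from about 0.375 to 0.9 m from the base axis. Payload 3.1 kg.
Tool frame: the origin (TCP) lies midway between the tips of the shut fingers; the grasp point (between the pads) lies 19 mm behind it; z points along the fingers, y is the line along which they close (so a half turn about z gives the same grasp; the last joint's range is limited). The gripper opens to 87 mm and grips with 3 to 60 N. Pads are 19 mm wide; open, the fingers measure 117 mm over their backs; the gripper's body (75 mm by 190 mm) begins 51 mm behind the grasp point.
Start: joints at [0.978, 0.527, 1.433, -0, 1.181, -0.178], TCP at [0.252, 0.572, 0.223] pointing down, gripper open.
Joint ranges: [-3.08, 3.08], [-0.75, 2.2], [0.22, 2.44], [-1.43, 4.57], [0, 2.65], [-2.85, 2.85]. Speed limits (rad/s): [2.79, 2.79, 3.14, 3.14, 3.14, 3.14].

### API

Orientations are given as a unit quaternion [x, y, z, w].
In Python, from rig import get_obs, cams, job gives the robot as it stands.
- The arm moves only by the tool servo_tool, never from a script. Its argument "moves" is text: rows parted by semicolons, each of 5 numbers parted by spaces: the shift along the tool's x, y, z in m, then the turn about the tool's z in degrees, then the finger opening in m, from 0 to 0.087. In form: dx dy dz spin claw; .... A call has 1 to 10 rows; each row is the pose to reach, as a shift and turn from the pose commanded when the call began, along the tool's axes at that moment; what a row does not reach only later rows make up. A row lasts 1/12 s, in which the tool goes at most 41.7 mm and 7.16 degrees, less where a joint would pass 70% of its speed; a pose out of reach is approached as far as the arm can. A call with a gripper value outside its range is refused whole. The fingers move at their own pace and stop on an object; "grip_force" is the grip in N (left out, the last holds). Time passes only in rows, so rows that repeat a pose let the fingers close. It gives the time, the measured TCP pose, the force, the opening and the grip force at its end, in the units of the state.
- get_obs(): the state, without advancing time (a new reading comes with each control period).
- cams.camera(name): name is "scene" or "side" or "wrist"; returns the picture (400x640x3 uint8, blue, green, red); there is no depth.
- cams.camera_model(name): a dict with "fx", "fy", "cx", "cy" (pixels), "dist" ([k1, k2, p1, p2, k3] as OpenCV has them; the pictures are not rectified), "R" (3x3) and "t" (3): a world point X has camera coordinates R X + t. Camera axes: x right, y down, z forward; pixel columns grow to the right and rows downward; lengths in m; the calibration is good to about 2 mm. A picture is of the moment at which its call begins: read the wrist's pose just before it. camera_model takes no time and is no camera call; for the wrist camera it gives the pose at the moment of the call.
- job.hand_in(): hands the job in; it is judged then, once.
The state is a dict: "time": time; "q": joint angles; "joint_velocities": joint speeds; "joint_torque": joint torques, N m; "position": TCP position; "tool_rot": TCP orientation; "ft_force": force on the tool from outside, world axes, zero at the start; "moment": the same for the moment, N m; "grip_width": finger opening in m; "grip_force": force on a finger pad.
Only numpy, scipy, OpenCV 4.12 (cv2) and the standard library are available. Lean on these libraries where they do the work, as an engineer would, in place of code of your own. Each camera call takes 0.05 s, during which the arm holds its last target. There are 200 camera calls.

## Working session

There is one attempt and no reset: what is moved stays moved. The work goes in short steps, Python scripts to look and compute and a tool call to move; the robot and the scene stay as the last step left them, time stands still between calls to the robot, and variables do not carry over. Pictures are saved under pics/ and viewed, at most 10 in all, crops included, and the job is handed in when it is done.

Besides the shell and the picture viewer there is one more tool, called after "Call:" by a JSON object that holds its "name" and its "arguments". servo_tool: Moves the arm, as the interface text tells. Its arguments: {"type":"object","properties":{"moves":{"type":"string"},"grip_force":{"type":"number"}},"required":["moves"]}

```bash
mkdir -p pics; python3 - <<'E'
from rig import get_obs,cams
import cv2,json
o=get_obs();print(o['time'],o['position'],o['tool_rot'])
for n in('scene','side'):
    cv2.imwrite(f'pics/{n}0.png',cams.camera(n)); m=cams.camera_model(n); print(n,m)
E
```

```text
0.0 [0.25143538 0.57139097 0.22159211] [ 2.05898489e-01  9.78572768e-01 -9.96792434e-04 -3.96632104e-04]
scene {'fx': 415.72445000381055, 'fy': 415.72445000381055, 'cx': 312.80845577794366, 'cy': 194.84457635971825, 'dist': array([-0.08019228,  0.        ,  0.        ,  0.        ,  0.        ]), 'R': array([[-0.39225537,  0.91961531, -0.02105748],
       [ 0.63884824,  0.25588283, -0.72553215],
       [-0.66182223, -0.29804641, -0.68786603]]), 't': array([ 0.23058034, -0.26424734,  1.50027615])}
side {'fx': 403.4688275420572, 'fy': 403.4688275420572, 'cx': 319.551194985512, 'cy': 199.39239012223547, 'dist': array([-0.02827011,  0.        ,  0.        ,  0.        ,  0.        ]), 'R': array([[ 0.93706971, -0.34900353, -0.00984347],
       [-0.21713178, -0.5604544 , -0.79921502],
       [ 0.27341205,  0.75105752, -0.6009646 ]]), 't': array([-0.52975522,  0.15524535,  1.04474293])}
```

View pics/scene0.png

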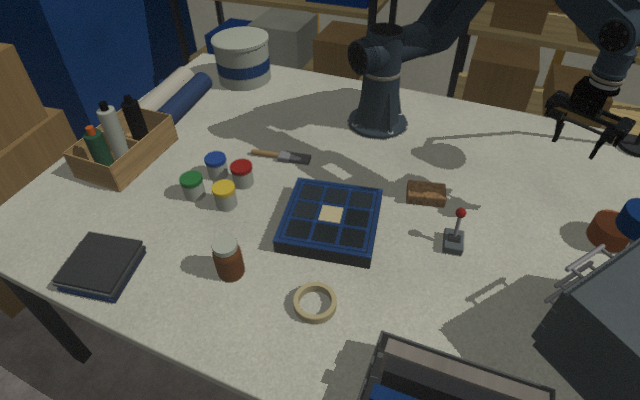

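View pics/side0.png

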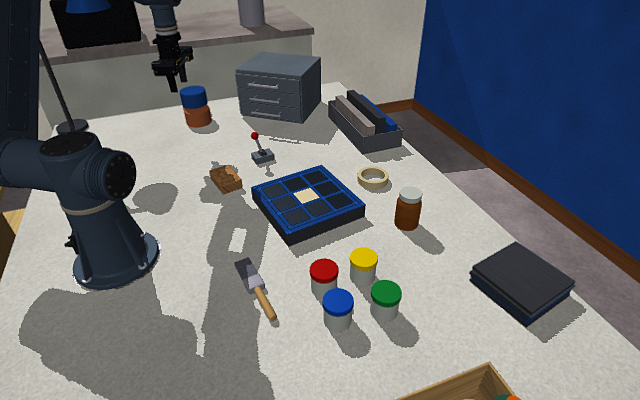

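Both views show the cream tile in the panel's centre (scene 331,214; side 306,197). The blue lid is at scene (215,159) and side (338,302). The red ball is at scene (461,212) and side (254,135), on the grey box at scene (454,241).

```bash
cat > h.py <<'E'
import numpy as np,cv2
from rig import cams
M={n:cams.camera_model(n) for n in('scene','side')}
def ray(n,p):
    m=M[n];K=np.array([[m['fx'],0,m['cx']],[0,m['fy'],m['cy']],[0,0,1]])
    u=cv2.undistortPoints(np.array([[p]],float),K,m['dist'])[0,0]
    return -m['R'].T@m['t'], m['R'].T@np.array([*u,1])
def plane(n,p,z):
    o,d=ray(n,p);return o+d*(z-o[2])/d[2]
def tri(p,q):
    a,d=ray('scene',p);b,e=ray('side',q)
    s=np.linalg.lstsq(np.c_[d,-e],b-a,rcond=None)[0]
    return (a+d*s[0]+b+e*s[1])/2, np.linalg.norm(a+d*s[0]-b-e*s[1])
def blob(img,lo,hi,p,r):
    hsv=cv2.cvtColor(img,cv2.COLOR_BGR2HSV);m=cv2.inRange(hsv,np.array(lo),np.array(hi))
    w=np.zeros_like(m);cv2.circle(w,p,r,255,-1);m&=w
    n,l,s,c=cv2.connectedComponentsWithStats(m)
    i=1+np.argmax(s[1:,4]);return c[i],s[i],l==i
E
python3 - <<'E'
from h import *
I={n:cv2.imread(f'pics/{n}0.png') for n in M}
T={'tile':((8,20,120),(35,140,255),{'scene':(331,214),'side':(306,197)},14,.0465),
'blue':((100,120,60),(130,255,255),{'scene':(215,159),'side':(338,302)},20,.07),
'ball':((0,120,60),(8,255,255),{'scene':(461,212),'side':(254,135)},10,.08),
'red':((0,120,60),(8,255,255),{'scene':(242,167),'side':(324,270)},20,.07),
'yellow':((18,120,60),(32,255,255),{'scene':(224,188),'side':(363,258)},20,.07),
'green':((45,100,30),(85,255,255),{'scene':(192,179),'side':(386,292)},20,.07)}
for k,(lo,hi,p,r,z) in T.items():
    c={}
    for n in M:
        c[n],s,_=blob(I[n],lo,hi,p[n],r);print(k,n,c[n].round(1),s,plane(n,c[n],z).round(4))
    print('   tri',*tri(c['scene'],c['side']))
for k,n,p in(('boxc','scene',(454,241)),):print(plane(n,p,.02))
for n,(x,y) in(('scene',(430,195)),('side',(230,120))):
    cv2.imwrite(f'pics/c_{n}.png',cv2.resize(I[n][y:y+65,x:x+60],None,fx=9,fy=9,interpolation=cv2.INTER_CUBIC))
E
python3 -c "
import cv2,numpy as np
cv2.imwrite('pics/crop.png',cv2.resize(np.hstack([cv2.imread('pics/c_scene.png'),cv2.imread('pics/c_side.png')]),(800,433)))"
```

```text
tile scene [330.5 213.4] [318 205  25  18 330] [0.5323 0.0285 0.0465]
tile side [305.9 195.2] [294 188  25  16 230] [0.5329 0.026  0.0465]
   tri [0.53267367 0.02791218 0.04581914] 0.0018134568939107295
blue scene [214.8 158.7] [205 152  20  15 247] [ 0.4705 -0.3708  0.07  ]
blue side [337.5 301.8] [322 288  32  29 711] [ 0.4631 -0.3839  0.07  ]
   tri [ 0.46450553 -0.37758312  0.06283706] 0.0026172974051563917
ball scene [460.4 212.3] [456 208  10  10  74] [0.4351 0.3477 0.08  ]
ball side [254.2 135.2] [251 132   7   8  43] [0.4648 0.3845 0.08  ]
   tri [0.45780713 0.34623711 0.10060131] 0.0010320318677167325
red scene [240.7 166.9] [230 159  22  17 288] [ 0.4755 -0.2771  0.07  ]
red side [323.4 270.5] [310 258  28  26 575] [ 0.4671 -0.2907  0.07  ]
   tri [ 0.46892882 -0.28321529  0.06239281] 0.00202607870474451
yellow scene [223.  188.1] [212 179  23  19 348] [ 0.5745 -0.2762  0.07  ]
yellow side [363.3 258.6] [350 247  28  24 546] [ 0.5674 -0.2892  0.07  ]
   tri [ 0.56974265 -0.28205167  0.06313127] 0.0028173466948161387
green scene [190.8 178.7] [180 171  22  17 287] [ 0.5747 -0.3854  0.07  ]
green side [385.5 293. ] [371 280  31  27 666] [ 0.5677 -0.3989  0.07  ]
   tri [ 0.56986239 -0.39265793  0.06289977] 0.0033203090314493306
[0.48201334 0.35191195 0.02      ]
```

View pics/crop.png

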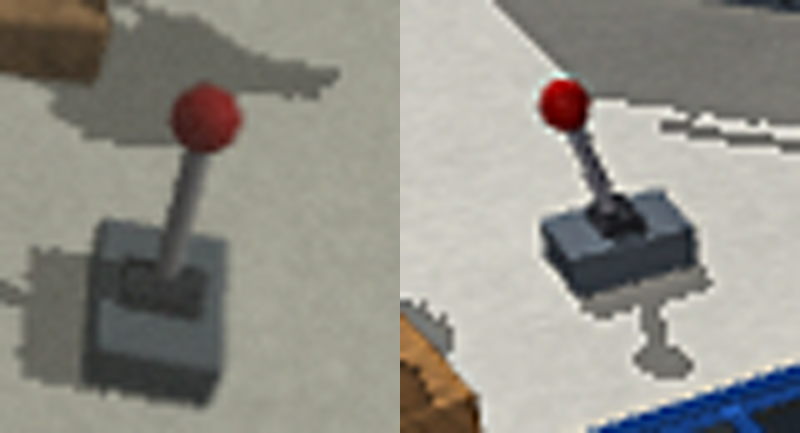

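The crop shows the lever leaning toward the robot and all four corners of the box's top face. The ball triangulates to z≈0.10, as expected for a lean of about 0.25 rad. Next I'll work out the box axis and the tool-frame shifts.

```bash
cat >> h.py <<'E'
from scipy.spatial.transform import Rotation
def shift(target):
    from rig import get_obs
    o=get_obs();return Rotation.from_quat(o['tool_rot']).inv().apply(np.array(target)-o['position']).round(4)
E
python3 - <<'E'
from h import *
k=60*9*2/800
for n,off,C in(('scene',(430,195),[(102,220),(228,240),(218,375),(90,355)]),('side',(230,120),[(545,232),(656,190),(695,232),(582,264)])):
    P=[]
    for u,v in C:
        u=u-(400 if n=='side' else 0)
        P.append(plane(n,(off[0]+u*k/9,off[1]+v*k/9),.025))
    P=np.array(P);print(n,P.round(3).tolist(),P.mean(0).round(4))
    print([np.linalg.norm(P[i]-P[(i+1)%4]).round(3) for i in range(4)])
    a=(P[2]-P[1]+P[3]-P[0]) if n=='scene' else (P[1]-P[0]+P[2]-P[3]);print('axis deg',np.degrees(np.arctan2(a[1],a[0])))
print(shift([.5327,.028,.2216]),shift([.5327,.028,.0765]))
E
```

```text
scene [[0.45, 0.323, 0.025], [0.442, 0.371, 0.025], [0.512, 0.378, 0.025], [0.521, 0.331, 0.025]] [0.4813 0.3505 0.025 ]
[np.float64(0.049), np.float64(0.071), np.float64(0.048), np.float64(0.071)]
axis deg 6.054758209438117
side [[0.442, 0.349, 0.025], [0.508, 0.371, 0.025], [0.516, 0.32, 0.025], [0.453, 0.31, 0.025]] [0.4795 0.3375 0.025 ]
[np.float64(0.069), np.float64(0.051), np.float64(0.064), np.float64(0.04)]
axis deg 13.713300759505902
[-0.4764 -0.3841  0.0006] [-0.4764 -0.3838  0.1457]
```

Call:
{"name": "servo_tool", "arguments": {"moves": "-0.03 -0.023 0 0 0; -0.071 -0.056 0 0 0; -0.111 -0.087 0 0 0; -0.15 -0.12 0 0 0; -0.2 -0.155 0 0 0; -0.238 -0.19 0 0 0; -0.28 -0.22 0 0 0; -0.32 -0.25 0 0 0; -0.36 -0.285 0 0 0; -0.4 -0.31 0 0 0"}}

```text
time: 0.93
position: [0.4467, 0.2062, 0.2223]
tool_rot: [0.206, 0.979, -0.0, -0.0]
ft_force: [1.3, 1.1, -0.2]
grip_width: 0.0284
grip_force: 0.0
```

Call:
{"name": "servo_tool", "arguments": {"moves": "-0.025 -0.025 0 0 0; -0.051 -0.05 0 0 0; -0.0765 -0.074 0.01 0 0; -0.0765 -0.074 0.04 0 0; -0.0765 -0.074 0.075 0 0; -0.0765 -0.074 0.11 0 0; -0.0765 -0.074 0.135 0 0; -0.0765 -0.074 0.146 0 0; -0.0765 -0.074 0.146 0 0; -0.0765 -0.074 0.146 0 0"}}

```text
time: 1.77
position: [0.4864, 0.1096, 0.0759]
tool_rot: [0.206, 0.979, -0.0, -0.001]
ft_force: [0.2, 0.1, -0.6]
grip_width: 0.0004
grip_force: 0.0
```

```bash
python3 - <<'E'
from h import *
print(shift([.5327,.028,.0765]), shift([.466,-.378,.2]))
cv2.imwrite('pics/t1.png',np.hstack([cams.camera('scene')[120:320,180:480],cams.camera('side')[100:300,180:480]]))
E
```

```text
[-0.0752 -0.056  -0.0007] [-0.1776 -0.4545 -0.124 ]
```

View pics/t1.png

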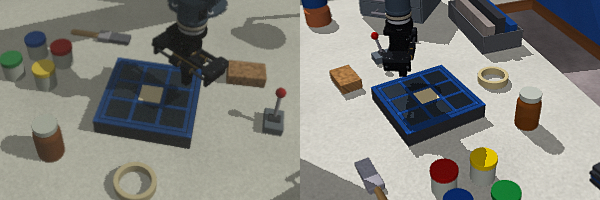

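The fingers stopped short, over the panel's robot-side left edge and 3 cm clear of it; steps cut by the speed cap were dropped. I'll slide the remaining distance at this height.

Call:
{"name": "servo_tool", "arguments": {"moves": "-0.02 -0.015 0 0 0; -0.04 -0.03 0 0 0; -0.06 -0.045 0 0 0; -0.075 -0.056 0 0 0; -0.075 -0.056 0 0 0; -0.075 -0.056 0 0 0; -0.075 -0.056 0 0 0"}}

```text
time: 2.45
position: [0.5325, 0.0286, 0.0774]
tool_rot: [0.206, 0.979, 0.0, 0.0]
ft_force: [0.0, 1.1, -0.7]
grip_width: 0.0005
grip_force: 0.0
```

```bash
python3 - <<'E'
from h import *
print(shift([.5327,.028,.0765]), shift([.466,-.378,.2]))
cv2.imwrite('pics/t2.png',cv2.resize(np.hstack([cams.camera('scene')[150:270,260:400],cams.camera('side')[130:250,240:380]]),None,fx=2.8,fy=2.8))
E
```

```text
[-0.0004 -0.0005  0.0009] [-0.103  -0.3989 -0.1227]
```

View pics/t2.png

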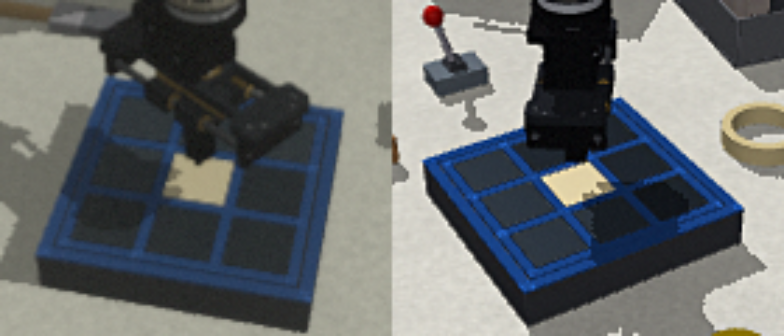

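The shut fingertips are above the cream tile's middle in both views (about 3 cm up, so they look offset away from each camera). I'll hold here for 2.5 s.

Call:
{"name": "servo_tool", "arguments": {"moves": "0 0 0 0 0;0 0 0 0 0;0 0 0 0 0;0 0 0 0 0;0 0 0 0 0;0 0 0 0 0;0 0 0 0 0;0 0 0 0 0;0 0 0 0 0;0 0 0 0 0"}}

```text
time: 3.38
position: [0.533, 0.0281, 0.0765]
tool_rot: [0.206, 0.979, 0.0, 0.0]
ft_force: [0.1, -0.5, -0.1]
grip_width: 0.0008
grip_force: 0.0
```

Call:
{"name": "servo_tool", "arguments": {"moves": "0 0 0 0 0;0 0 0 0 0;0 0 0 0 0;0 0 0 0 0;0 0 0 0 0;0 0 0 0 0;0 0 0 0 0;0 0 0 0 0;0 0 0 0 0;0 0 0 0 0"}}

```text
time: 4.22
position: [0.5329, 0.0282, 0.0766]
tool_rot: [0.206, 0.979, -0.0, -0.0]
ft_force: [-0.2, 0.2, -0.1]
grip_width: 0.0003
grip_force: 0.0
```

Call:
{"name": "servo_tool", "arguments": {"moves": "0 0 0 0 0;0 0 0 0 0;0 0 0 0 0;0 0 0 0 0;0 0 0 0 0;0 0 0 0 0;0 0 0 0 0;0 0 0 0 0;0 0 0 0 0;0 0 0 0 0"}}

```text
time: 5.05
position: [0.5329, 0.0281, 0.0765]
tool_rot: [0.206, 0.979, 0.0, -0.0]
ft_force: [0.1, -0.1, -0.8]
grip_width: 0.0005
grip_force: 0.0
```

Call:
{"name": "servo_tool", "arguments": {"moves": "0 0 -0.03 0 0; 0 0 -0.06 0 0; 0 0 -0.09 0 0; -0.005 -0.02 -0.12 0 0; -0.01 -0.05 -0.123 0 0; -0.02 -0.08 -0.123 0 0; -0.028 -0.11 -0.123 0 0; -0.036 -0.14 -0.123 0 0; -0.044 -0.17 -0.123 0 0; -0.05 -0.2 -0.123 0 0"}}

```text
time: 5.88
position: [0.4979, -0.1766, 0.1997]
tool_rot: [0.206, 0.979, -0.0, 0.0]
ft_force: [1.1, -0.1, -0.1]
grip_width: 0.0004
grip_force: 0.0
```

Call:
{"name": "servo_tool", "arguments": {"moves": "-0.008 -0.03 0 0 0; -0.016 -0.06 0 0 0; -0.024 -0.09 0 0 0; -0.03 -0.12 0 0 0; -0.038 -0.145 0 0 0; -0.045 -0.17 0 0 0; -0.052 -0.19 0 0 0; -0.053 -0.199 0 0 0; -0.053 -0.199 0 0 0; -0.053 -0.199 0 0 0"}}

```text
time: 6.72
position: [0.466, -0.3777, 0.1992]
tool_rot: [0.206, 0.978, 0.001, -0.001]
ft_force: [-0.9, -0.1, 0.0]
grip_width: 0.0007
grip_force: 0.0
```

```bash
python3 - <<'E'
from h import *
print(shift([.466,-.378,.2]),shift([.466,-.378,.1]))
E
```

```text
[-0.0002 -0.0003 -0.0008] [-0.0003 -0.0004  0.0992]
```

```bash
python3 - <<'E'
from h import *
M['wrist']=cams.camera_model('wrist');I=cams.camera('wrist')
cv2.imwrite('pics/w1.png',I)
m=cv2.inRange(cv2.cvtColor(I,cv2.COLOR_BGR2HSV),(100,120,40),(130,255,255))
n,l,s,c=cv2.connectedComponentsWithStats(m)
for i in np.argsort(-s[1:,4])[:2]+1:
    x,y=np.where(l==i)[::-1]; (u,v),r=cv2.minEnclosingCircle(np.c_[x,y].astype(np.float32))
    print(s[i],c[i],plane('wrist',c[i],.07),(u,v),r,plane('wrist',(u,v),.07))
E
```

```text
[ 573    0   67  207 5682] [613.72580077  82.69552974] [ 0.48218796 -0.11001144  0.07      ] (630.0, 103.0) 103.3925552368164 [ 0.50463143 -0.09939257  0.07      ]
[ 278  152   73   71 4009] [313.86979297 187.25841856] [ 0.46359079 -0.37784307  0.07      ] (313.9073791503906, 187.6749725341797) 36.13154602050781 [ 0.46395629 -0.37796857  0.07      ]
```

View pics/w1.png

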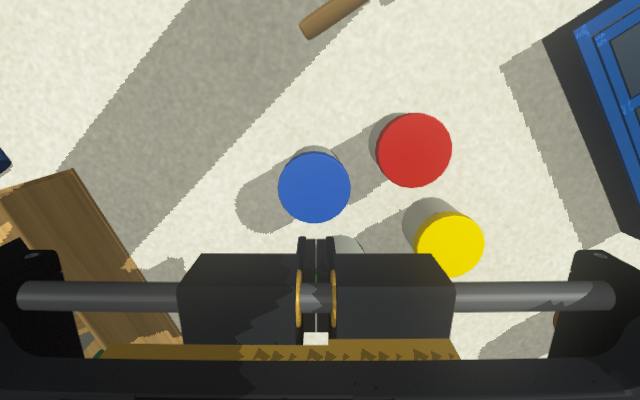

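The wrist view puts the blue lid's centre at (314,188), which maps to (0.464, -0.378) and agrees with the scene and side views. I'll go down to 3 cm above it and hold.

Call:
{"name": "servo_tool", "arguments": {"moves": "0.001 -0.001 0.02 0 0; 0.001 -0.001 0.045 0 0; 0.001 -0.001 0.07 0 0; 0.001 -0.001 0.09 0 0; 0.001 -0.001 0.099 0 0; 0.001 -0.001 0.099 0 0; 0.001 -0.001 0.099 0 0; 0.001 -0.001 0.099 0 0; 0.001 -0.001 0.099 0 0; 0.001 -0.001 0.099 0 0"}}

```text
time: 7.6
position: [0.4658, -0.3796, 0.1019]
tool_rot: [0.206, 0.979, -0.001, 0.001]
ft_force: [0.5, -0.9, 0.3]
grip_width: 0.0003
grip_force: 0.0
```

Call:
{"name": "servo_tool", "arguments": {"moves": "0 0 0 0 0;0 0 0 0 0;0 0 0 0 0;0 0 0 0 0;0 0 0 0 0;0 0 0 0 0;0 0 0 0 0;0 0 0 0 0;0 0 0 0 0;0 0 0 0 0"}}

```text
time: 8.43
position: [0.4651, -0.379, 0.1005]
tool_rot: [0.206, 0.979, 0.0, -0.0]
ft_force: [-0.5, 1.0, 0.1]
grip_width: 0.0005
grip_force: 0.0
```

Call:
{"name": "servo_tool", "arguments": {"moves": "0 0 0 0 0;0 0 0 0 0;0 0 0 0 0;0 0 0 0 0;0 0 0 0 0;0 0 0 0 0;0 0 0 0 0;0 0 0 0 0;0 0 0 0 0;0 0 0 0 0"}}

```text
time: 9.27
position: [0.4651, -0.379, 0.1005]
tool_rot: [0.206, 0.979, 0.0, -0.0]
ft_force: [1.0, -0.3, -0.1]
grip_width: 0.0006
grip_force: 0.0
```

Call:
{"name": "servo_tool", "arguments": {"moves": "0 0 0 0 0;0 0 0 0 0;0 0 0 0 0;0 0 0 0 0;0 0 0 0 0;0 0 0 0 0;0 0 0 0 0;0 0 0 0 0;0 0 0 0 0;0 0 0 0 0"}}

```text
time: 10.1
position: [0.4651, -0.379, 0.1005]
tool_rot: [0.206, 0.979, 0.0, -0.0]
ft_force: [-0.5, -0.0, 0.4]
grip_width: 0.0003
grip_force: 0.0
```

Call:
{"name": "servo_tool", "arguments": {"moves": "0 0 -0.03 0 0; 0 0 -0.06 0 0; 0 0 -0.09 0 0; 0 0 -0.12 0 0; 0 0 -0.12 0 0"}}

```text
time: 10.52
position: [0.4679, -0.3821, 0.2272]
tool_rot: [0.206, 0.979, -0.004, 0.005]
ft_force: [-0.0, -0.3, 0.1]
grip_width: 0.0004
grip_force: 0.0
```

```bash
python3 - <<'E'
from h import *
# standoff 65 mm behind ball along box -x (7 deg)
a=np.radians(7);d=np.array([np.cos(a),np.sin(a),0]);R=np.array([.458,.347,0])
print(shift(R-.065*d+[0,0,.22]))
E
```

```text
[ 0.3586  0.6302 -0.0007]
```

Call:
{"name": "servo_tool", "arguments": {"moves": "0.016 0.028 0 0 0; 0.032 0.056 0 0 0; 0.048 0.084 0 0 0; 0.064 0.112 0 0 0; 0.08 0.14 0 0 0; 0.096 0.168 0 0 0; 0.112 0.196 0 0 0; 0.128 0.224 0 0 0; 0.144 0.252 0 0 0; 0.16 0.28 0 0 0"}}

```text
time: 11.35
position: [0.4309, -0.0568, 0.2204]
tool_rot: [0.206, 0.979, 0.0, 0.0]
ft_force: [0.6, 1.0, 0.3]
grip_width: 0.0005
grip_force: 0.0
```

Call:
{"name": "servo_tool", "arguments": {"moves": "0.016 0.028 0 0 0; 0.032 0.056 0 0 0; 0.048 0.084 0 0 0; 0.064 0.112 0 0 0; 0.08 0.14 0 0 0; 0.096 0.168 0 0 0; 0.112 0.196 0 0 0; 0.128 0.224 0 0 0; 0.144 0.252 0 0 0; 0.16 0.28 0 0 0"}}

```text
time: 12.18
position: [0.3973, 0.264, 0.2204]
tool_rot: [0.206, 0.979, -0.0, 0.0]
ft_force: [-0.2, -0.6, 0.5]
grip_width: 0.0005
grip_force: 0.0
```

Call:
{"name": "servo_tool", "arguments": {"moves": "0 0 0 -6 0; 0 0 0 -12 0; 0 0 0 -18 0; 0 0 0 -24 0; 0 0 0 -30 0; 0 0 0 -31 0; 0 0 0 -31 0; 0 0 0 -31 0"}}

```text
time: 12.85
position: [0.3978, 0.2624, 0.2204]
tool_rot: [-0.062, 0.998, -0.0, -0.0]
ft_force: [-1.8, -0.9, -0.7]
grip_width: 0.0007
grip_force: 0.0
```

```bash
python3 - <<'E'
from h import *
a=np.radians(7);d=np.array([np.cos(a),np.sin(a),0]);R=np.array([.458,.347,0])
print(shift(R-.065*d+[0,0,.2]),shift(R-.065*d+[0,0,.077]),shift(R))
I=cams.camera('scene');c,s,_=blob(I,(0,120,60),(8,255,255),(461,212),14);print(c,s)
for nme,(n,z) in {'block':('scene',.035)}.items():
    for p in((407,180),(446,184),(446,206)):print(plane(n,p,z))
E
```

```text
[-0.0052  0.0767  0.0204] [-0.0052  0.0767  0.1434] [-0.0702  0.0765  0.2204]
[460.45833333 212.41666667] [456 208  10  10  72]
[0.31160147 0.18366281 0.035     ]
[0.28641847 0.29355701 0.035     ]
[0.37743895 0.30954328 0.035     ]
```

Call:
{"name": "servo_tool", "arguments": {"moves": "-0.002 0.025 0 0 0; -0.005 0.05 0 0 0; -0.005 0.077 0 0 0; -0.005 0.077 0.03 0 0; -0.005 0.077 0.06 0 0; -0.005 0.077 0.09 0 0; -0.005 0.077 0.12 0 0; -0.005 0.077 0.141 0 0; -0.005 0.077 0.141 0 0; -0.005 0.077 0.141 0 0"}}

```text
time: 13.73
position: [0.3926, 0.3391, 0.0788]
tool_rot: [-0.063, 0.998, -0.001, -0.001]
ft_force: [-0.9, -0.1, 0.1]
grip_width: 0.0004
grip_force: 0.0
```

```bash
python3 - <<'E'
from h import *
a=np.radians(7);d=np.array([np.cos(a),np.sin(a),0]);P=np.array([.481,.349,0])
print(shift([.458,.347,.1]),'end of push, pivot+25-9.5mm',shift(P+.0155*d+[0,0,.079]))
M['wrist']=cams.camera_model('wrist')
cv2.imwrite('pics/p1.png',cv2.resize(np.hstack([cams.camera('scene')[170:270,380:500],cams.camera('side')[100:200,200:320]]),None,fx=3.3,fy=3.3))
E
```

```text
[-0.0658 -0.0003 -0.0214] end of push, pivot+25-9.5mm [-0.1044 -0.0012 -0.0005]
```

View pics/p1.png

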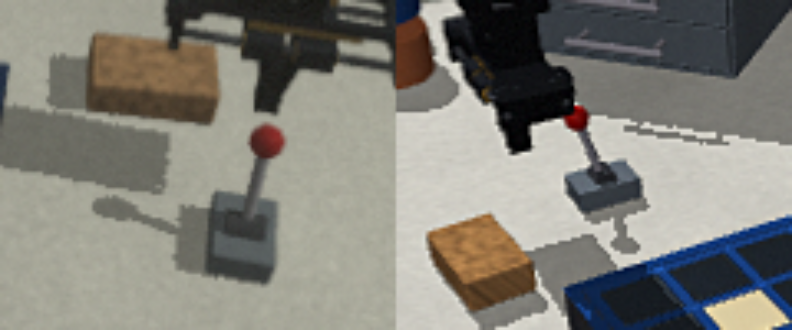

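The fingers are directly behind the ball and clear of the sanding block. Now I'll push.

Call:
{"name": "servo_tool", "arguments": {"moves": "-0.02 0 0 0 0; -0.035 0 0 0 0; -0.045 0 0 0 0; -0.055 0 0 0 0; -0.065 0 0 0 0; -0.075 0 0 0 0; -0.084 0 0 0 0; -0.092 0 0 0 0; -0.095 0 0 0 0; -0.095 0 0 0 0"}}

```text
time: 14.67
position: [0.4885, 0.3515, 0.0793]
tool_rot: [-0.063, 0.998, 0.0, 0.0]
ft_force: [0.2, 0.6, 0.5]
grip_width: 0.0006
grip_force: 0.0
```

Call:
{"name": "servo_tool", "arguments": {"moves": "-0.002 0 0 0 0; -0.003 0 0 0 0; -0.004 0 0 0 0; -0.005 0 0 0 0; -0.005 0 0 0 0"}}

```text
time: 15.08
position: [0.4921, 0.352, 0.0794]
tool_rot: [-0.063, 0.998, -0.0, -0.0]
ft_force: [-1.3, -0.5, -0.5]
grip_width: 0.0004
grip_force: 0.5
```

```bash
python3 - <<'E'
from h import *
from rig import get_obs
print(get_obs()['ft_force'])
c={}
for n,p in(('scene',(461,225)),('side',(275,135))):
    I=cams.camera(n);c[n],s,_=blob(I,(0,120,40),(8,255,255),p,25);print(c[n],s)
print(tri(c['scene'],c['side']))
E
```

```text
[-1.34289912 -0.50952008 -0.52562725]
[459.20512821 231.42307692] [455 227  10  10  78]
[270.87096774 133.22580645] [268 131   7   6  31]
(array([0.51712506, 0.35362278, 0.09348311]), np.float64(0.002425081409643617))
```

The ball is almost at its end position. I'll creep forward until the stop is felt.

Call:
{"name": "servo_tool", "arguments": {"moves": "-0.001 0 0 0 0; -0.002 0 0 0 0; -0.003 0 0 0 0; -0.003 0 0 0 0"}}

```text
time: 15.52
position: [0.4929, 0.352, 0.0792]
tool_rot: [-0.063, 0.998, -0.001, -0.003]
ft_force: [-5.2, -0.3, 2.0]
grip_width: 0.0004
grip_force: 2.6
```

Call:
{"name": "servo_tool", "arguments": {"moves": "-0.001 0 0 0 0; -0.002 0 0 0 0; -0.003 0 0 0 0; -0.003 0 0 0 0"}}

```text
time: 15.85
position: [0.4931, 0.3519, 0.0791]
tool_rot: [-0.063, 0.998, -0.001, -0.005]
ft_force: [-10.6, -0.5, 4.4]
grip_width: 0.0007
grip_force: 4.7
```

The lever is against its stop: the force has risen to 10 N and the fingers have stalled. I'll back off and lift clear.

Call:
{"name": "servo_tool", "arguments": {"moves": "0.01 0 0 0 0; 0.03 0 0 0 0; 0.06 0 0 0 0; 0.08 0 0 0 0; 0.09 0 -0.02 0 0; 0.09 0 -0.05 0 0; 0.09 0 -0.08 0 0; 0.09 0 -0.11 0 0; 0.09 0 -0.14 0 0; 0.09 0 -0.14 0 0"}}

```text
time: 16.68
position: [0.4138, 0.3439, 0.2262]
tool_rot: [-0.063, 0.998, 0.003, 0.008]
ft_force: [0.6, 0.0, 0.1]
grip_width: 0.0005
grip_force: 0.0
```

```bash
python3 - <<'E'
from h import *
c={};J={}
for n,p in(('scene',(461,225)),('side',(275,135))):
    J[n]=I=cams.camera(n);c[n],s,_=blob(I,(0,120,40),(8,255,255),p,25);print(c[n],s)
print(tri(c['scene'],c['side']))
for k,lo,hi,p in(('blue',(100,120,60),(130,255,255),(338,302)),('red',(0,120,60),(8,255,255),(324,270))):print(k,blob(J['side'],lo,hi,p,20)[0])
cv2.imwrite('pics/f.png',np.hstack([J['scene'][80:330,140:520],J['side'][80:330,200:580]]))
E
```

```text
[459.3625 231.5   ] [455 227  10  10  80]
[270.56097561 132.97560976] [267 130   8   7  41]
(array([0.5167129 , 0.35431854, 0.09373046]), np.float64(0.0011880477794215794))
blue [337.51830986 301.82394366]
red [323.5        270.55244755]
```

View pics/f.png

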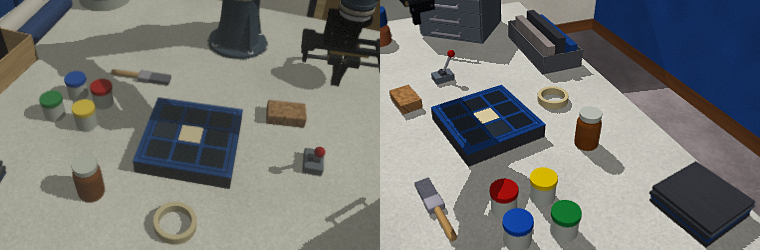

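The lever leans fully away from the robot, the pots haven't moved, and the arm is clear.

```bash
python3 -c "
from rig import job;print(job.hand_in())"
```

```text
the job is handed in; nothing more can be done
None
```

I pointed at the cream tile and then at the blue pot's lid, each for over two seconds from about 3 cm up, pushed the red lever to its stop, moved the arm clear and handed the job in at about 17 s.

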